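# Turn the desk organiser to the tape measure and lock it

### The job

Push the revolving desk organiser round by its finger tabs until the compartment with the tape measure is at the organiser's front, squarely behind the sliding bolt, then push the bolt fully home so that it locks the tray there. Only push, grip nothing: leave everything in the tray in its own compartment, neither lifted nor tipped over, don't force or squeeze the tray, and leave the mug, the mouse and the wood sample alone. Finish with the hand clear.

Things in the scene. Friction and masses are not known exactly. Their poses are not given: they have to be found in the camera images.
- organiser: fixed foot of the revolving desk organiser: round plywood plate, 204 mm across, with a tongue that carries the bolt towards the front. Origin on the turning axis at desk height, z up; its own -x axis points to the organiser's front, where the bolt is (roughly towards the robot).
- turntable: round plywood tray, 240 mm across, turning without end about the organiser's upright axis (origin on the axis at desk height). Bearing friction about 0.08 N m: under 1 N at a tab turns it, and it stops where it is left. Floor 36 mm above the desk, lip to 52 mm. Five dividers, 72 degrees apart and up to 70 mm high, part five open compartments; each ends in an upright finger tab outside the rim.
- tape_bay (a point): point on the tray floor 85 mm from the axis at the middle of the tape measure's compartment (turns with the tray). The compartment is at the front when this point lies on the organiser's -x axis.
- tab_1 (a point): middle of the finger tab just counter-clockwise (from above) of the tape measure's compartment, 135 mm from the axis, 70 mm above the desk. Every tab is a rounded upright wooden paddle 9 mm thick (along the turning direction), 112 to 142 mm from the axis, 44 to 88 mm above the desk; outside the lip, beyond 120 mm from the axis, there is free room for a fingertip between tabs.
- tab_2 (a point): same point of the next tab counter-clockwise, 72 degrees on
- tab_3 (a point): same point of the next tab
- tab_4 (a point): same point of the next tab
- tab_5 (a point): same point of the last tab, on the other side of the tape measure's compartment
- bolt (a joint): slide of the dark steel locking bolt, m: 0 drawn out (as at the start), 0.018 home towards the axis. Friction about 1.5 N; stays where left. An index ring under the tray has a notch at the middle of each compartment. The 14 mm round nose enters only a notch, with 3 mm play each side, and centres the tray itself if the notch is up to 6 mm off; else it strikes the ring after about 3 mm.
- bolt_plate (a point): middle of the front (outer) face of the bolt's upright thumb plate, 48 mm above the desk, 172 mm from the axis when drawn out; plate 32 mm wide, 8 mm thick, 24 to 60 mm above the desk, standing clear in front of the tray. It is pushed from the front, along the organiser's +x, towards the axis.
- tape_measure: yellow pocket tape measure, 33 x 80 x 61 mm, standing loose in its compartment 85 mm from the axis, its flat face outwards; origin at the centre of its underside
- eraser: white eraser in a card sleeve, 22 x 54 x 12 mm, lying loose in another compartment; origin at the centre of its underside, z up
- paint_pot_1: paint sample pot, 53 mm across, 61 mm tall, standing loose in another compartment; origin as above
- loupe: short black round loupe, 36 mm across, 30 mm tall, standing loose in another compartment; origin as above
- bulldog_clip_1: black spring clip lying loose in another compartment, 32 x 55 x 20 mm; origin as above
- mug: china mug, 82 mm across without its handle, 92 mm tall, on a square coaster to the right; origin at the centre of its underside
- mouse: black computer mouse, 112 x 57 x 41 mm, front left; origin at the centre of its underside
- wood_sample: oiled wood sample block, 48 x 110 x 13 mm, lying front right; origin at the centre of its underside
Mind the look-alikes: they are no part of the job. What is meant by the loupe is not pink or turquoise, and is the smaller of those in its own colour.

How it is judged:
By the outcome, as a careful person would: the job done as asked, in the order asked, and still so for the second after the job is handed in, with the robot touching nothing.
It also fails if it takes over 67 s, if anything falls off the work surface, if the arm or the gripper's body presses on something with over 40 N, if the wrist force passes 120 N, or if a joint passes its speed limit or range.

### The arm

A 6-joint arm with a two-finger parallel gripper is mounted at the origin on a cart in front of the work surface, level with it; the furniture and walls round the work are solid. World frame = base frame: x ahead of the robot, y to its left, z up, the work surface at z = 0. Lengths are in m, angles in degrees, forces in N, time in s.
With the tool pointing down it reaches from about 0.375 to 0.975 m from the base axis. Payload 3.8 kg.
Tool frame: the origin (TCP) lies on the centre line of the jaws, within the pads' length; the fingertips stand ahead of it and the grasp point (between the pads) lies 8 mm behind it (tip_extent is the z of the fingertips in the tool frame, in m); z points along the fingers, y is the line along which they close (so a half turn about z gives the same grasp; the last joint's range is limited). The gripper opens to 88 mm and grips with 3 to 60 N. Pads are 18 mm wide; open, the fingers measure 123 mm over their backs; the gripper's body (75 mm by 187 mm) begins 45 mm behind the grasp point.
Start: joints at [-73.218, 15.12, 91.902, -0, 72.978, -2.114], TCP at [0.219, -0.639, 0.25] pointing down, gripper open.
Joint ranges: [-150.88, 150.88], [-54.13, 125.18], [17.81, 147.31], [-75.09, 255.09], [0, 152.58], [-146.25, 146.25]. Speed limits (degrees/s): [147.25, 147.25, 180, 180, 180, 180].

### API

Orientations are given as [roll, pitch, yaw] about the fixed x, y, z axes, in that order (R = Rz(yaw) Ry(pitch) Rx(roll)).
In Python, from bench import get_obs, get_image, calibration, finish_job, tip_extent gives the robot as it stands.
- The arm moves only by the shell command python3 -m inch 'ROWS' [FORCE]. ROWS is JSON, a list of rows, each an object of numbers: "x", "y", "z": the shift along the tool's x, y, z in units of 0.2 m (1.0 is 0.2 m); "spin": the turn about the tool's z in units of 180 degrees (1.0 is 180 degrees); "hand": the closure, from -1 (fully open) to 1 (shut). A call has 1 to 12 rows; each row is the pose to reach, as a shift and turn from the pose commanded when the call began, along the tool's axes at that moment, turning the shorter way round; what a row does not reach only later rows make up. A row lasts 1/8 s, in which the tool goes at most 62.5 mm and 10.7 degrees, less where a joint would pass 70% of its speed; a pose out of reach is approached as far as the arm can. A call with a number of a shift or a turn outside -1 to 1 is refused whole. A call with a gripper value outside its range is refused whole. The fingers move at their own pace and stop on an object; FORCE is the grip in N (left out, the last holds). Time passes only in rows, so rows that repeat a pose let the fingers close. It gives the time, the measured TCP pose, the force, the opening and the grip force at its end, in the units of the state.
- get_obs(): the state, without advancing time (a new reading comes with each control period).
- get_image(name): name is "scene" or "top" or "wrist"; returns the picture (384x512x3 uint8, red, green, blue); there is no depth.
- calibration(name): a dict with "camera_matrix" (3x3 intrinsics, pixels), "R" (3x3) and "t" (3): a world point X has camera coordinates R X + t. Camera axes: x right, y down, z forward; pixel columns grow to the right and rows downward; lengths in m; the calibration is good to about 2 mm. A picture is of the moment at which its call begins: read the wrist's pose just before it. calibration takes no time and is no camera call; for the wrist camera it gives the pose at the moment of the call.
- finish_job(): hands the job in; it is judged then, once.
The state is a dict: "t": time; "q": joint angles; "joint_vel": joint speeds; "effort": joint torques, N m; "position": TCP position; "orientation": TCP orientation; "contact_force": force on the tool from outside, world axes, zero at the start; "wrist_torque": the same for the moment, N m; "finger_gap": finger opening in m; "gripper_force": force on a finger pad.
Only numpy, scipy, OpenCV 4.12 (cv2) and the standard library are available. Lean on these libraries where they do the work, as an engineer would, in place of code of your own. Each camera call takes 0.05 s, during which the arm holds its last target. There are 200 camera calls.

## Working session

There is one attempt and no reset: what is moved stays moved. The work goes in short steps, Python scripts to look and compute and a shell command to move; the robot and the scene stay as the last step left them, time stands still between calls to the robot, and variables do not carry over. Pictures are saved under pics/ and viewed, at most 10 in all, crops included, and the job is handed in when it is done.

```bash
mkdir -p pics; python3 - <<'E'
from bench import *
import cv2
print(get_obs(), tip_extent)
for n in("top","scene"):
    cv2.imwrite(f"pics/{n}0.png",get_image(n)[:,:,::-1]); c=calibration(n); print(n,c)
E
```

```text
{'t': 0.0, 'q': array([-7.32187501e+01,  1.51694160e+01,  9.19794789e+01, -1.93754740e-03,
        7.29759435e+01, -2.11592979e+00]), 'joint_vel': array([-0.05708297, -0.09560236,  0.0210329 ,  0.02445189,  0.02743829,
       -0.04553997]), 'effort': array([ 1.87074038e-03, -5.02104807e+01, -3.56875527e+01,  7.29569304e-02,
        2.95143609e-02, -1.93932970e-04]), 'position': array([ 0.21838948, -0.63799098,  0.24840166]), 'orientation': array([-1.79875178e+02, -2.75907819e-03,  1.88977459e+01]), 'contact_force': array([0.00743006, 0.27647257, 0.39164847]), 'wrist_torque': array([0.0034894 , 0.05222924, 0.01797912]), 'gripper_force': 0.0, 'finger_gap': 0.08796361717260877} 0.011
top {'camera_matrix': array([[419.91915043,   0.        , 255.47029988],
       [  0.        , 419.91915043, 188.08377888],
       [  0.        ,   0.        ,   1.        ]]), 'R': array([[ 0.07979355, -0.99680369,  0.00392245],
       [-0.97597582, -0.07892542, -0.20308122],
       [ 0.20274169,  0.01237636, -0.97915404]]), 't': array([-0.06559604,  0.61232937,  0.97972531])}
scene {'camera_matrix': array([[432.18413067,   0.        , 251.75134423],
       [  0.        , 432.18413067, 191.35875548],
       [  0.        ,   0.        ,   1.        ]]), 'R': array([[ 0.90395247, -0.42746796, -0.01187787],
       [-0.22803726, -0.45835376, -0.85901737],
       [ 0.36175813,  0.77921946, -0.51180864]]), 't': array([-0.55966653,  0.18453101,  1.0545321 ])}
```

View pics/top0.png

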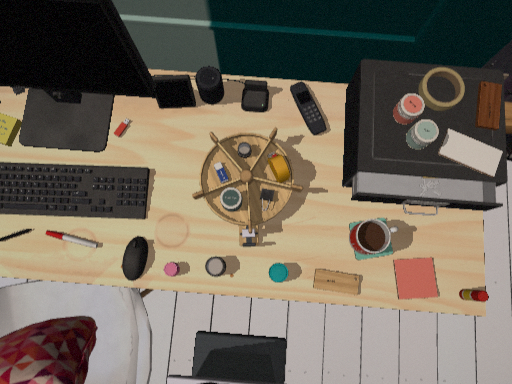

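View pics/scene0.png

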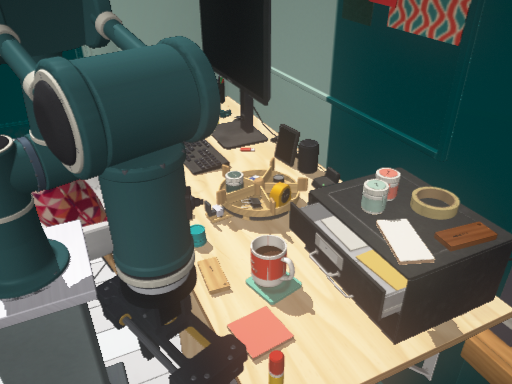

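The top view shows the tray centred near (247,175), the tape at (280,168) and the bolt at (249,237). The mug is at (370,237), the mouse at (135,258) and the wood sample at (336,280). The tape has to go clockwise by roughly 100°.

```bash
cat > h.py <<'E'
import numpy as np,cv2
from bench import *
def ray(n,uv,z):
    c=calibration(n);R,t=c["R"],c["t"];o=-R.T@t
    d=R.T@np.linalg.inv(c["camera_matrix"])@np.array([*uv,1.]);return (o+d*(z-o[2])/d[2]).round(4)
def proj(n,X):
    c=calibration(n);p=c["camera_matrix"]@(c["R"]@np.array(X)+c["t"]);return p[:2]/p[2]
E
python3 - <<'E'
from h import *
im=cv2.imread("pics/top0.png")
cv2.imwrite("pics/c0.png",cv2.resize(im[115:255,180:320],(784,784*140//140))[:, :][0:784] if 0 else cv2.resize(im[118:253,180:315],(594,594),interpolation=cv2.INTER_CUBIC))
E
```

```text
(no output)
```

View pics/c0.png

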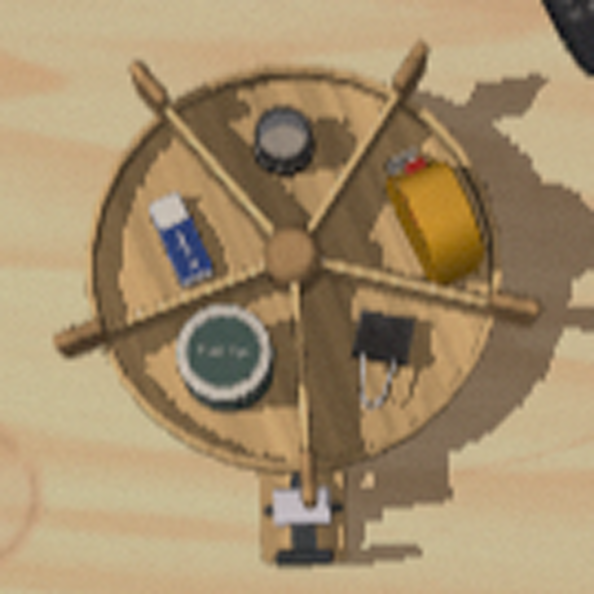

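The crop shows the tab outer ends at about (418,48), (540,308), (310,503), (60,346) and (136,66). The hub is at (291,255), the bolt's thumb plate at about (305,557), and the tape is between the upper-right and right tabs.

```bash
python3 - <<'E'
from h import *
px=lambda a:(np.array(a)+.5)/4.4-.5+[180,118]
P=np.array([ray("top",px(p),.086)[:2] for p in [(418,48),(540,308),(310,503),(60,346),(136,66)]])
c=P.mean(0);d=P-c
print("c",c,"r",np.hypot(*d.T),"ang",np.degrees(np.arctan2(d[:,1],d[:,0])))
for z in(.07,.088):print("hub",ray("top",px((291,253)),z))
for n,p,z in[("plate L",(277,556),.06),("plate R",(335,556),.06),("plate mid bottom edge",(305,564),.06),("tongue L end",(260,560),.01),("tongue R end",(350,560),.01)]:
    q=ray("top",px(p),z);print(n,q,q[:2]-c,np.hypot(*(q[:2]-c)),np.degrees(np.arctan2(*(q[:2]-c)[::-1])))
im=cv2.cvtColor(cv2.imread("pics/top0.png"),cv2.COLOR_BGR2HSV)[118:253,180:315]
m=cv2.inRange(im,(18,150,90),(32,255,255));M=cv2.moments(m,True)
q=ray("top",np.array([M['m10']/M['m00']+180,M['m01']/M['m00']+118]),.085);print("tape",q,q[:2]-c,np.degrees(np.arctan2(*(q[:2]-c)[::-1])))
for n,u,z in[("mug",(370,237),.09),("woodL",(313,278),.013),("mouse",(135,258),.03),("potpink",(171,269),.03),("grey",(215,266),.05),("turq",(278,272),.03)]:print(n,ray("top",u,z))
E
```

```text
c [0.64254 0.00874] r [0.13803979 0.14027275 0.1403263  0.13850236 0.13996086] ang [ -26.1975138   -98.75050991 -171.37676722  117.49381053   44.30525904]
hub [0.645  0.0103 0.07  ]
hub [0.6407 0.0096 0.088 ]
plate L [0.4758 0.0039 0.06  ] [-0.16674 -0.00484] 0.16681023110109283 -178.33732921632867
plate R [ 0.4784 -0.028   0.06  ] [-0.16414 -0.03674] 0.16820156717462534 -167.3832575963319
plate mid bottom edge [ 0.4727 -0.0118  0.06  ] [-0.16984 -0.02054] 0.17107751810217495 -173.1042885061148
tongue L end [0.4763 0.0151 0.01  ] [-0.16624  0.00636] 0.16636161576517583 177.8090500120726
tongue R end [ 0.4804 -0.0367  0.01  ] [-0.16214 -0.04544] 0.1683869745556348 -164.3443849909078
tape [ 0.6659 -0.0706  0.085 ] [ 0.02336 -0.07934] -73.59404007321915
mug [ 0.5142 -0.2958  0.09  ]
woodL [ 0.4091 -0.177   0.013 ]
mouse [0.4223 0.2672 0.03  ]
potpink [0.4028 0.1753 0.03  ]
grey [0.4184 0.0662 0.05  ]
turq [ 0.4166 -0.088   0.03  ]
```

```bash
cat >> h.py <<'E'
def to(x,y,z,yaw):
    o=get_obs();p=o["position"];a=np.radians(o["orientation"][2]);d=np.array([x,y,z])-p
    s=(yaw-o["orientation"][2]+180)%360-180
    print("row x %.4f y %.4f z %.4f spin %.4f"%((d[0]*np.cos(a)+d[1]*np.sin(a))/.2,(d[0]*np.sin(a)-d[1]*np.cos(a))/.2,-d[2]/.2,-s/180))
E
python3 -m inch '[{"x":0.2,"y":-0.25,"z":0,"spin":-0.055,"hand":1},{"x":0.4,"y":-0.5,"z":0,"spin":-0.11,"hand":1},{"x":0.65,"y":-0.75,"z":0,"spin":-0.165,"hand":1},{"x":0.9,"y":-1.0,"z":0,"spin":-0.22,"hand":1},{"x":0.9,"y":-1.0,"z":0,"spin":-0.27,"hand":1},{"x":0.9,"y":-1.0,"z":0,"spin":-0.32,"hand":1}]' 20
python3 -c "
from h import *
to(.46,-.2,.25,130)"
```

```text
t: 0.85
position: [0.3247, -0.389, 0.2494]
orientation: [-180.0, -0.0, 77.0]
contact_force: [0.8, 0.6, -0.6]
finger_gap: 0.0302
gripper_force: 0.0
row x 1.0735 y 0.4457 z -0.0032 spin -0.2947
```

```bash
python3 -m inch '[{"x":0.27,"y":0.11,"z":0,"spin":-0.055,"hand":1},{"x":0.54,"y":0.22,"z":0,"spin":-0.11,"hand":1},{"x":0.8,"y":0.33,"z":0,"spin":-0.165,"hand":1},{"x":1.0,"y":0.45,"z":0,"spin":-0.22,"hand":1},{"x":1.0,"y":0.45,"z":0,"spin":-0.28,"hand":1},{"x":1.0,"y":0.45,"z":0,"spin":-0.28,"hand":1}]'
python3 -c "
from h import *
to(.60,-.10,.25,150)
cv2.imwrite('pics/w1.png',get_image('wrist')[:,:,::-1])"
```

```text
t: 1.6
position: [0.4584, -0.2169, 0.2492]
orientation: [-180.0, -0.0, 126.9]
contact_force: [0.3, -0.2, -0.1]
finger_gap: 0.0004
gripper_force: 0.0
row x 0.0428 y 0.9173 z -0.0040 spin -0.1285
```

View pics/w1.png

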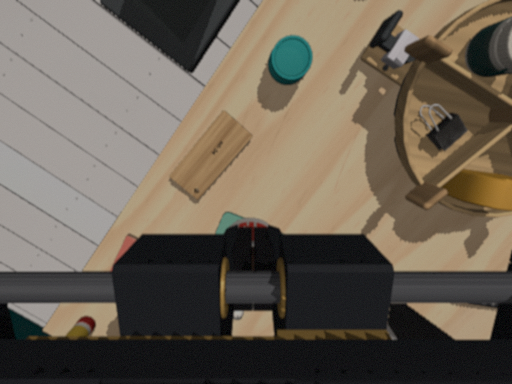

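The wrist view shows the bolt's thumb plate at about (388,28), the turquoise loupe at (290,58) and tab 5 at (428,195).

```bash
python3 -c "
from h import *
for u in [(375,40),(401,13),(388,27)]:
  print(ray('wrist',u,.06))
print(ray('wrist',(412,205),.086))"
python3 -m inch '[{"x":0.01,"y":0.23,"z":0,"spin":-0.055,"hand":1},{"x":0.02,"y":0.46,"z":0,"spin":-0.11,"hand":1},{"x":0.03,"y":0.7,"z":0,"spin":-0.165,"hand":1},{"x":0.04,"y":0.92,"z":0,"spin":-0.2,"hand":1},{"x":0.04,"y":0.92,"z":0,"spin":-0.2,"hand":1}]'
python3 -c "
from h import *
a=np.radians(-11);c=np.array([.6425,.0095])
p=c+.132*np.array([np.cos(a),np.sin(a)]);print(p);to(*p,.25,169)
cv2.imwrite('pics/w2.png',get_image('wrist')[:,:,::-1])"
```

```text
[ 0.4723 -0.0324  0.06  ]
[0.4763 0.0005 0.06  ]
[ 0.4746 -0.0161  0.06  ]
[ 0.6073 -0.1367  0.086 ]
t: 2.28
position: [0.602, -0.0998, 0.2492]
orientation: [180.0, -0.0, 162.8]
contact_force: [0.4, -0.3, -0.5]
finger_gap: 0.0003
gripper_force: 0.0
[ 0.77207479 -0.01568679]
row x -0.6882 y 0.6532 z -0.0040 spin -0.0343
```

View pics/w2.png

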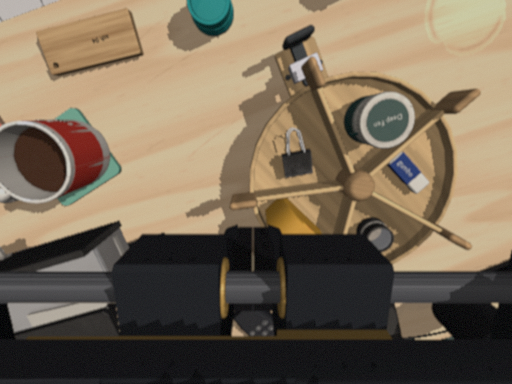

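This view shows the plate top at about (299,37) and the hub at (359,184). The tab outer ends are at about (233,201), (472,97) and (468,244).

```bash
python3 -c "
from h import *
for n,u,z in [('plateL',(285,43),.06),('plateR',(313,31),.06),('plate',(299,36),.06),('t5',(233,201),.086),('front',(311,58),.086),('t3',(474,97),.086),('t2',(469,244),.086),('hub',(359,184),.088),('hub',(359,184),.075)]:
  q=ray('wrist',u,z);d=q[:2]-[.6425,.0095];print(n,q,np.hypot(*d),np.degrees(np.arctan2(d[1],d[0])))"

```

```text
plateL [ 0.4794 -0.0289  0.06  ] 0.1675594521356524 -166.75164824540383
plateR [0.4772 0.0006 0.06  ] 0.16553942128689464 -176.91808503312086
plate [ 0.4774 -0.0138  0.06  ] 0.16673601890413478 -171.96709141099217
t5 [ 0.6137 -0.1262  0.086 ] 0.13872249276883689 -101.98225418056411
front [ 0.5036 -0.0133  0.086 ] 0.14075883631232525 -170.67820675215341
t3 [0.5837 0.1278 0.086 ] 0.1321072670219167 116.42927944184434
t2 [0.737  0.1051 0.086 ] 0.1344232494771645 45.33153421387549
hub [0.6344 0.0036 0.088 ] 0.010020977996183802 -143.93059010041898
hub [0.6387 0.0074 0.075 ] 0.004341658669218407 -151.07357416474588
```

```bash
python3 -m inch '[{"x":-0.2,"y":0.2,"z":0,"spin":-0.015,"hand":1},{"x":-0.4,"y":0.4,"z":0,"spin":-0.03,"hand":1},{"x":-0.6,"y":0.6,"z":0,"spin":-0.035,"hand":1},{"x":-0.69,"y":0.65,"z":0,"spin":-0.035,"hand":1},{"x":-0.69,"y":0.65,"z":0,"spin":-0.035,"hand":1}]'
python3 -c "
from h import *
a=np.radians(-9);c=np.array([.6425,.0095])
p=c+.133*np.array([np.cos(a),np.sin(a)]);print(p);to(*p,.073,171)
cv2.imwrite('pics/w3.png',get_image('top')[60:255,150:345,::-1].repeat(3,0).repeat(3,1))"
```

```text
t: 2.95
position: [0.7708, -0.0185, 0.2488]
orientation: [-180.0, -0.1, 169.0]
contact_force: [-0.1, -1.0, -0.5]
finger_gap: 0.0004
gripper_force: 0.0
[ 0.77386255 -0.01130578]
row x -0.0082 y 0.0381 z 0.8789 spin -0.0110
```

View pics/w3.png

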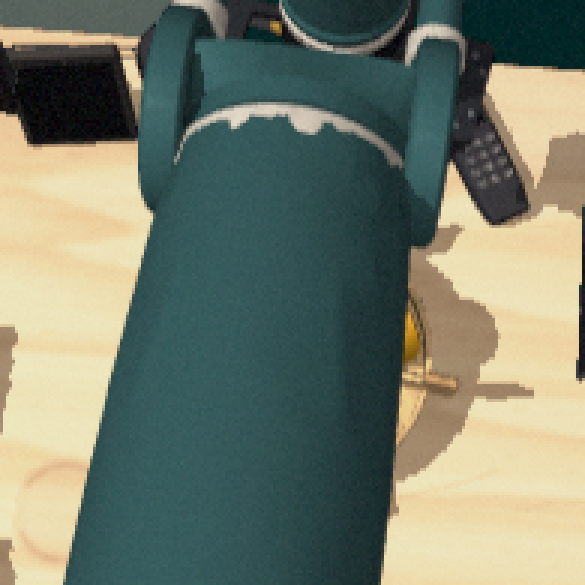

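The arm hides the tray in this view. The approach point is clear of the phone at (490,165) in the crop, so I'll descend.

```bash
python3 -m inch '[{"x":-0.01,"y":-0.04,"z":0.25,"spin":-0.01,"hand":1},{"x":-0.01,"y":-0.04,"z":0.5,"spin":-0.01,"hand":1},{"x":-0.01,"y":-0.04,"z":0.7,"spin":-0.01,"hand":1},{"x":-0.01,"y":-0.04,"z":0.82,"spin":-0.01,"hand":1},{"x":-0.01,"y":-0.04,"z":0.88,"spin":-0.01,"hand":1},{"x":-0.01,"y":-0.04,"z":0.88,"spin":-0.01,"hand":1}]'
python3 - <<'E'
from h import *
c=np.array([.642,.009]);o=get_obs();p=o["position"][:2];y=np.radians(o["orientation"][2])
print("theta",np.degrees(np.arctan2(*(p-c)[::-1])),np.hypot(*(p-c)))
for th in range(-10,-70,-4):
    a=np.radians(th);d=c+.132*np.array([np.cos(a),np.sin(a)])-p
    print(th,"x %.3f y %.3f spin %.3f"%((d[0]*np.cos(y)+d[1]*np.sin(y))/.2,(d[0]*np.sin(y)-d[1]*np.cos(y))/.2,-((th+180-np.degrees(y)+180)%360-180)/180))
E
```

```text
t: 3.75
position: [0.7711, -0.0257, 0.074]
orientation: [-180.0, -0.0, 171.0]
contact_force: [0.4, 0.3, 0.0]
finger_gap: 0.0004
gripper_force: 0.0
theta -15.050475326926525 0.13373500540569705
-10 x 0.005 y 0.059 spin 0.005
-14 x 0.007 y 0.013 spin 0.028
-18 x 0.013 y -0.033 spin 0.050
-22 x 0.022 y -0.078 spin 0.072
-26 x 0.034 y -0.123 spin 0.094
-30 x 0.049 y -0.166 spin 0.116
-34 x 0.067 y -0.208 spin 0.139
-38 x 0.088 y -0.250 spin 0.161
-42 x 0.111 y -0.289 spin 0.183
-46 x 0.138 y -0.327 spin 0.205
-50 x 0.167 y -0.363 spin 0.228
-54 x 0.198 y -0.396 spin 0.250
-58 x 0.232 y -0.428 spin 0.272
-62 x 0.267 y -0.457 spin 0.294
-66 x 0.305 y -0.483 spin 0.316
```

```bash
python3 -m inch '[{"x":0.013,"y":-0.02,"spin":0.05,"hand":1},{"x":0.02,"y":-0.055,"spin":0.072,"hand":1},{"x":0.034,"y":-0.1,"spin":0.094,"hand":1},{"x":0.049,"y":-0.15,"spin":0.116,"hand":1},{"x":0.067,"y":-0.208,"spin":0.139,"hand":1},{"x":0.088,"y":-0.25,"spin":0.161,"hand":1},{"x":0.111,"y":-0.289,"spin":0.183,"hand":1},{"x":0.138,"y":-0.327,"spin":0.205,"hand":1},{"x":0.167,"y":-0.363,"spin":0.228,"hand":1},{"x":0.198,"y":-0.396,"spin":0.25,"hand":1},{"x":0.232,"y":-0.428,"spin":0.272,"hand":1},{"x":0.267,"y":-0.457,"spin":0.294,"hand":1}]'
cat > arc.py <<'E'
from h import *
import sys
c=np.array([.642,.009]);o=get_obs();p=o["position"][:2];y=np.radians(o["orientation"][2])
print("theta",np.degrees(np.arctan2(*(p-c)[::-1])),np.hypot(*(p-c)))
for th in range(*map(int,sys.argv[1:4])):
    a=np.radians(th);d=c+.132*np.array([np.cos(a),np.sin(a)])-p
    print(th,"x %.3f y %.3f spin %.3f"%((d[0]*np.cos(y)+d[1]*np.sin(y))/.2,(d[0]*np.sin(y)-d[1]*np.cos(y))/.2,-((th+180-np.degrees(y)+180)%360-180)/180))
E
python3 arc.py -62 -126 -4
```

```text
theta -15.050475326926525 0.13373500540569705
-62 x 0.267 y -0.457 spin 0.294
-66 x 0.305 y -0.483 spin 0.316
-70 x 0.345 y -0.507 spin 0.339
-74 x 0.386 y -0.528 spin 0.361
-78 x 0.428 y -0.546 spin 0.383
-82 x 0.472 y -0.561 spin 0.405
-86 x 0.516 y -0.573 spin 0.428
-90 x 0.561 y -0.582 spin 0.450
-94 x 0.607 y -0.587 spin 0.472
-98 x 0.653 y -0.590 spin 0.494
-102 x 0.699 y -0.589 spin 0.516
-106 x 0.745 y -0.585 spin 0.539
-110 x 0.790 y -0.578 spin 0.561
-114 x 0.835 y -0.568 spin 0.583
-118 x 0.879 y -0.554 spin 0.605
-122 x 0.922 y -0.538 spin 0.628invalid input at $[0]: expected keys x, y, z, spin, hand
```

```bash
python3 -m inch '[{"x":0.013,"y":-0.02,"z":0,"spin":0.05,"hand":1},{"x":0.02,"y":-0.055,"z":0,"spin":0.072,"hand":1},{"x":0.034,"y":-0.1,"z":0,"spin":0.094,"hand":1},{"x":0.049,"y":-0.15,"z":0,"spin":0.116,"hand":1},{"x":0.067,"y":-0.2,"z":0,"spin":0.139,"hand":1},{"x":0.088,"y":-0.25,"z":0,"spin":0.161,"hand":1},{"x":0.111,"y":-0.289,"z":0,"spin":0.183,"hand":1},{"x":0.138,"y":-0.327,"z":0,"spin":0.205,"hand":1},{"x":0.167,"y":-0.363,"z":0,"spin":0.228,"hand":1},{"x":0.198,"y":-0.396,"z":0,"spin":0.25,"hand":1},{"x":0.232,"y":-0.428,"z":0,"spin":0.272,"hand":1},{"x":0.267,"y":-0.457,"z":0,"spin":0.294,"hand":1}]'
python3 arc.py -62 -126 -4
```

```text
t: 5.25
position: [0.7062, -0.1075, 0.0769]
orientation: [179.8, 0.2, 117.9]
contact_force: [0.8, 0.4, 0.0]
finger_gap: 0.0003
gripper_force: 0.4
theta -61.16205434768085 0.1330473221318931
-62 x 0.005 y -0.010 spin -0.000
-66 x 0.007 y -0.056 spin 0.022
-70 x 0.011 y -0.102 spin 0.044
-74 x 0.019 y -0.147 spin 0.066
-78 x 0.031 y -0.192 spin 0.089
-82 x 0.045 y -0.236 spin 0.111
-86 x 0.062 y -0.278 spin 0.133
-90 x 0.082 y -0.320 spin 0.155
-94 x 0.105 y -0.360 spin 0.177
-98 x 0.131 y -0.398 spin 0.200
-102 x 0.159 y -0.434 spin 0.222
-106 x 0.190 y -0.468 spin 0.244
-110 x 0.223 y -0.500 spin 0.266
-114 x 0.258 y -0.530 spin 0.289
-118 x 0.295 y -0.557 spin 0.311
-122 x 0.335 y -0.582 spin 0.333
```

```bash
python3 -m inch '[{"x":0.007,"y":-0.056,"z":0.01,"spin":0.022,"hand":1},{"x":0.011,"y":-0.102,"z":0.01,"spin":0.044,"hand":1},{"x":0.019,"y":-0.147,"z":0.01,"spin":0.066,"hand":1},{"x":0.031,"y":-0.192,"z":0.01,"spin":0.089,"hand":1},{"x":0.045,"y":-0.236,"z":0.01,"spin":0.111,"hand":1},{"x":0.062,"y":-0.278,"z":0.01,"spin":0.133,"hand":1},{"x":0.082,"y":-0.32,"z":0.01,"spin":0.155,"hand":1},{"x":0.105,"y":-0.36,"z":0.01,"spin":0.177,"hand":1},{"x":0.131,"y":-0.398,"z":0.01,"spin":0.2,"hand":1},{"x":0.159,"y":-0.434,"z":0.01,"spin":0.222,"hand":1},{"x":0.19,"y":-0.468,"z":0.01,"spin":0.244,"hand":1},{"x":0.223,"y":-0.5,"z":0.01,"spin":0.266,"hand":1}]'
python3 arc.py -110 -132 -2
python3 -c "
from h import *
cv2.imwrite('pics/w4.png',cv2.resize(get_image('top')[100:270,150:350,::-1],None,fx=3.5,fy=3.5,interpolation=2))"
```

```text
t: 6.75
position: [0.5973, -0.1154, 0.0749]
orientation: [179.7, -0.0, 70.1]
contact_force: [1.6, 0.6, -0.2]
finger_gap: 0.0005
gripper_force: 0.4
theta -109.74804580862012 0.13221169846885092
-110 x 0.001 y -0.003 spin 0.000
-112 x 0.001 y -0.026 spin 0.011
-114 x 0.003 y -0.049 spin 0.023
-116 x 0.005 y -0.072 spin 0.034
-118 x 0.008 y -0.095 spin 0.045
-120 x 0.011 y -0.118 spin 0.056
-122 x 0.016 y -0.140 spin 0.067
-124 x 0.021 y -0.163 spin 0.078
-126 x 0.027 y -0.185 spin 0.089
-128 x 0.034 y -0.207 spin 0.100
-130 x 0.041 y -0.229 spin 0.111
```

View pics/w4.png

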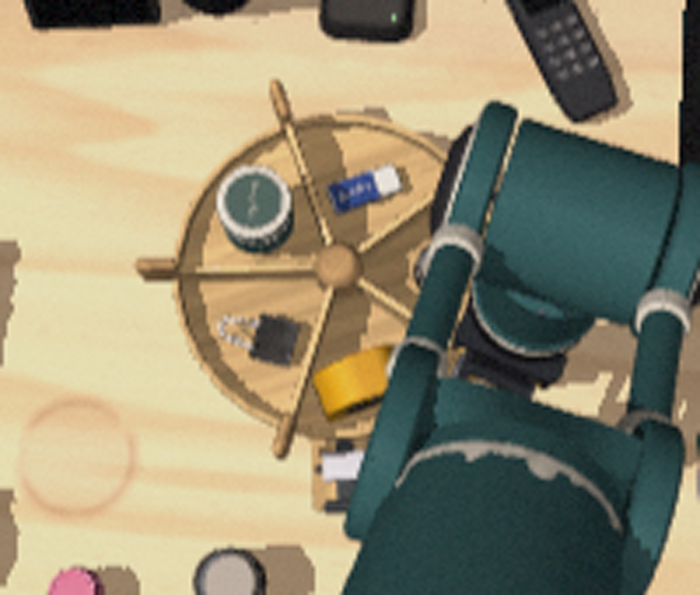

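All items are in place and the tray is following the push. The visible tab ends are at (277,83), (138,268) and (282,456) in the crop, and the tape is at (350,382).

```bash
python3 -c "
from h import *
for u in [(277,83),(138,268),(282,456)]:
  q=ray('top',(np.array(u)+.5)/3.5-.5+[150,100],.086);d=q[:2]-[.6425,.0087];print(q,np.hypot(*d),np.degrees(np.arctan2(d[1],d[0])),np.degrees(np.arctan2(d[1],d[0]))%72)"
```

```text
[0.7706 0.0633 0.086 ] 0.1392507450608434 23.085133672808276 23.085133672808276
[0.6273 0.1473 0.086 ] 0.13943098651304164 96.25850923897644 24.258509238976444
[0.5047 0.0352 0.086 ] 0.14032494432566142 169.11447294534128 25.114472945341276
```

```bash
python3 -m inch '[{"x":0.001,"y":-0.026,"z":0.005,"spin":0.011,"hand":1},{"x":0.003,"y":-0.049,"z":0.005,"spin":0.023,"hand":1},{"x":0.005,"y":-0.072,"z":0.005,"spin":0.034,"hand":1},{"x":0.008,"y":-0.095,"z":0.005,"spin":0.045,"hand":1},{"x":0.011,"y":-0.118,"z":0.005,"spin":0.056,"hand":1},{"x":0.016,"y":-0.14,"z":0.005,"spin":0.067,"hand":1},{"x":0.021,"y":-0.16,"z":0.005,"spin":0.078,"hand":1},{"x":0.024,"y":-0.174,"z":0.005,"spin":0.084,"hand":1},{"x":0.027,"y":-0.184,"z":0.005,"spin":0.089,"hand":1},{"x":0.029,"y":-0.19,"z":0.005,"spin":0.092,"hand":1},{"x":0.029,"y":-0.19,"z":0.005,"spin":0.092,"hand":1}]'
python3 arc.py -120 -128 -2
python3 -c "
from h import *
print(get_obs()['contact_force'])
cv2.imwrite('pics/w5.png',cv2.resize(get_image('top')[100:270,150:350,::-1],None,fx=3.5,fy=3.5,interpolation=2))"
```

```text
t: 8.18
position: [0.561, -0.0966, 0.0706]
orientation: [-180.0, 0.0, 53.6]
contact_force: [0.1, 1.4, 0.7]
finger_gap: 0.0006
gripper_force: 0.1
theta -127.4798353250739 0.13305892626626215
-120 x 0.009 y 0.086 spin -0.035
-122 x 0.007 y 0.063 spin -0.024
-124 x 0.006 y 0.040 spin -0.013
-126 x 0.005 y 0.017 spin -0.002
[0.08790474 1.41633616 0.69672875]
```

View pics/w5.png

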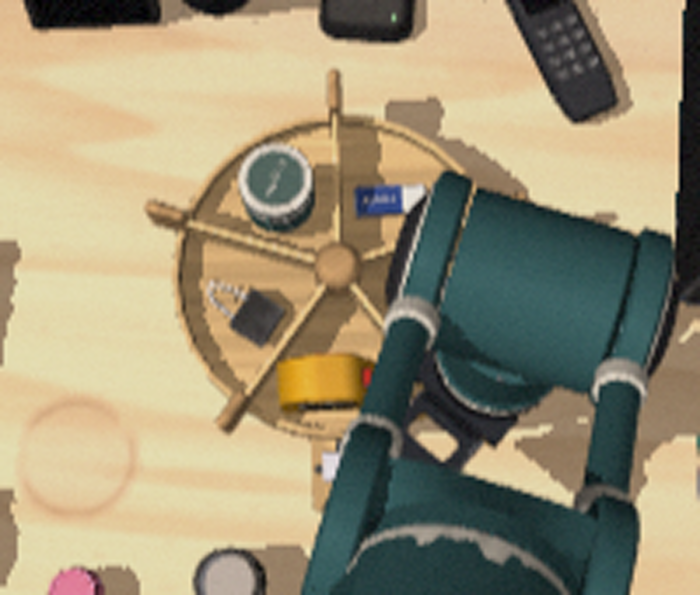

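The tape is now nearly at the front, at (322,382). The tab ends are at (334,71), (149,208) and (225,430) in the crop.

```bash
python3 -c "
from h import *
for u in [(334,71),(147,207),(225,429)]:
  q=ray('top',(np.array(u)+.5)/3.5-.5+[150,100],.086);d=q[:2]-[.6425,.0087];print(q,np.hypot(*d),np.degrees(np.arctan2(d[1],d[0])),np.degrees(np.arctan2(d[1],d[0]))%72)"
```

```text
[0.783  0.0234 0.086 ] 0.14126691049216025 5.972916138571812 5.972916138571812
[0.6716 0.1459 0.086 ] 0.14025209445851422 78.02507855022745 6.025078550227448
[0.52   0.0756 0.086 ] 0.13957743370616893 151.36005540235783 7.36005540235783
```

```bash
python3 -m inch '[{"x":0.0,"y":0.03,"z":0,"spin":0,"hand":1},{"x":0.0,"y":0.09,"z":0,"spin":0,"hand":1},{"x":0.0,"y":0.1,"z":-0.2,"spin":0,"hand":1},{"x":0.0,"y":0.1,"z":-0.4,"spin":0,"hand":1},{"x":0.0,"y":0.1,"z":-0.55,"spin":0,"hand":1},{"x":0.0,"y":0.1,"z":-0.55,"spin":0,"hand":1}]'
python3 -c "
from h import *
to(.4475,-.015,.18,7)"
```

```text
t: 8.98
position: [0.5802, -0.1095, 0.1841]
orientation: [179.6, -0.2, 53.6]
contact_force: [0.5, 0.5, 0.2]
finger_gap: 0.0005
gripper_force: 0.0
row x -0.0130 y -0.8144 z 0.0205 spin 0.2590
```

```bash
python3 -m inch '[{"x":0,"y":-0.2,"z":0,"spin":0.05,"hand":1},{"x":0,"y":-0.4,"z":0,"spin":0.1,"hand":1},{"x":-0.01,"y":-0.6,"z":0,"spin":0.15,"hand":1},{"x":-0.01,"y":-0.76,"z":0,"spin":0.2,"hand":1},{"x":-0.01,"y":-0.81,"z":0.0,"spin":0.24,"hand":1},{"x":-0.01,"y":-0.81,"z":0.0,"spin":0.26,"hand":1},{"x":-0.01,"y":-0.81,"z":0.0,"spin":0.26,"hand":1},{"x":-0.01,"y":-0.81,"z":0.0,"spin":0.26,"hand":1}]'
python3 -c "
from h import *
to(.4475,-.015,.053,7)
cv2.imwrite('pics/w6.png',get_image('wrist')[:,:,::-1])"
```

```text
t: 9.98
position: [0.4454, -0.0142, 0.1798]
orientation: [-180.0, 0.1, 6.9]
contact_force: [0.1, -1.1, 0.5]
finger_gap: 0.0008
gripper_force: 0.0
row x 0.0098 y 0.0052 z 0.6341 spin -0.0006
```

View pics/w6.png

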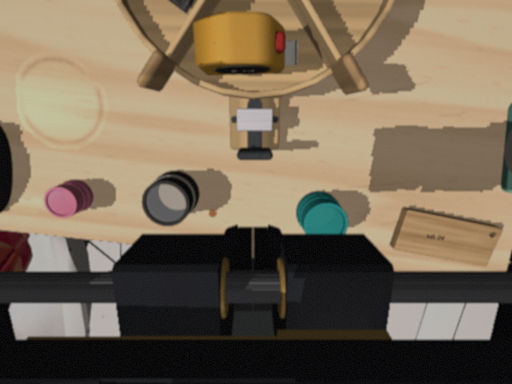

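The view is square-on. The tab ends are at (150,84) and (355,84), the plate is at (255,154), and the tape is centred between the tabs. The plate sits well behind the fingers' approach line.

```bash
python3 -c "
from h import *
for u,z in [((150,86),.086),((355,86),.086),((255,158),.06),((238,153),.06),((272,153),.06),((322,215),.03),((168,198),.05)]: print(ray('wrist',u,z))"
python3 -m inch '[{"x":0.01,"y":0.005,"z":0.2,"spin":0,"hand":1},{"x":0.01,"y":0.005,"z":0.4,"spin":0,"hand":1},{"x":0.01,"y":0.005,"z":0.55,"spin":0,"hand":1},{"x":0.01,"y":0.005,"z":0.63,"spin":0,"hand":1},{"x":0.01,"y":0.005,"z":0.63,"spin":0,"hand":1},{"x":0.01,"y":0.005,"z":0.63,"spin":0,"hand":1}]'
```

```text
[0.5216 0.0711 0.086 ]
[ 0.5395 -0.0778  0.086 ]
[ 0.4747 -0.0123  0.06  ]
[0.4772 0.0028 0.06  ]
[ 0.4807 -0.0263  0.06  ]
[ 0.4208 -0.0879  0.03  ]
[0.4264 0.0636 0.05  ]
t: 10.78
position: [0.4489, -0.015, 0.0558]
orientation: [180.0, -0.1, 6.8]
contact_force: [-0.6, 1.0, 0.3]
finger_gap: 0.0006
gripper_force: 0.0
```

```bash
python3 -m inch '[{"x":0.03,"y":0,"z":0.01,"spin":0,"hand":1},{"x":0.055,"y":0,"z":0.01,"spin":0,"hand":1},{"x":0.075,"y":0,"z":0.01,"spin":0,"hand":1},{"x":0.09,"y":0,"z":0.01,"spin":0,"hand":1},{"x":0.105,"y":0,"z":0.01,"spin":0,"hand":1},{"x":0.12,"y":0,"z":0.01,"spin":0,"hand":1},{"x":0.12,"y":0,"z":0.01,"spin":0,"hand":1}]'
python3 -m inch '[{"x":0.01,"y":0,"z":0,"spin":0,"hand":1},{"x":0.02,"y":0,"z":0,"spin":0,"hand":1},{"x":0.03,"y":0,"z":0,"spin":0,"hand":1},{"x":0.03,"y":0,"z":0,"spin":0,"hand":1}]'
```

```text
t: 11.65
position: [0.472, -0.0119, 0.0526]
orientation: [-180.0, -0.0, 6.8]
contact_force: [-0.2, 0.4, -0.2]
finger_gap: 0.0003
gripper_force: 0.1
t: 12.15
position: [0.4778, -0.0112, 0.0527]
orientation: [-180.0, -0.0, 6.8]
contact_force: [-0.1, -0.3, -0.5]
finger_gap: 0.0006
gripper_force: 0.3
```

```bash
python3 -m inch '[{"x":0.01,"y":0,"z":0,"spin":0,"hand":1},{"x":0.02,"y":0,"z":0,"spin":0,"hand":1},{"x":0.02,"y":0,"z":0,"spin":0,"hand":1}]'
python3 -m inch '[{"x":0.01,"y":0,"z":0,"spin":0,"hand":1},{"x":0.02,"y":0,"z":0,"spin":0,"hand":1},{"x":0.02,"y":0,"z":0,"spin":0,"hand":1}]'
```

```text
t: 12.52
position: [0.4809, -0.0108, 0.0525]
orientation: [-180.0, 0.1, 6.8]
contact_force: [-3.0, -0.9, 2.6]
finger_gap: 0.0006
gripper_force: 2.3
t: 12.9
position: [0.481, -0.0107, 0.052]
orientation: [-180.0, 0.6, 6.9]
contact_force: [-15.3, -3.1, 12.9]
finger_gap: 0.0002
gripper_force: 7.7
```

Resistance built up at a plate radius of about 153 mm, which matches home (154 mm). I'll back off, raise the hand and check.

```bash
python3 -m inch '[{"x":-0.02,"y":0,"z":0,"spin":0,"hand":1},{"x":-0.1,"y":0,"z":0,"spin":0,"hand":1},{"x":-0.18,"y":0,"z":0,"spin":0,"hand":1},{"x":-0.18,"y":0,"z":-0.25,"spin":0,"hand":1},{"x":-0.18,"y":0,"z":-0.5,"spin":0,"hand":1},{"x":-0.18,"y":0,"z":-0.63,"spin":0,"hand":1},{"x":-0.18,"y":0,"z":-0.63,"spin":0,"hand":1},{"x":-0.18,"y":0,"z":-0.63,"spin":0,"hand":1}]'
python3 -c "
from h import *
cv2.imwrite('pics/w7.png',cv2.resize(get_image('wrist')[:260,120:390,::-1],None,fx=2.2,fy=2.2,interpolation=2))"
```

```text
t: 13.9
position: [0.4486, -0.0145, 0.1774]
orientation: [-180.0, 0.1, 6.8]
contact_force: [-0.6, 0.5, 0.1]
finger_gap: 0.0007
gripper_force: 0.0
```

View pics/w7.png

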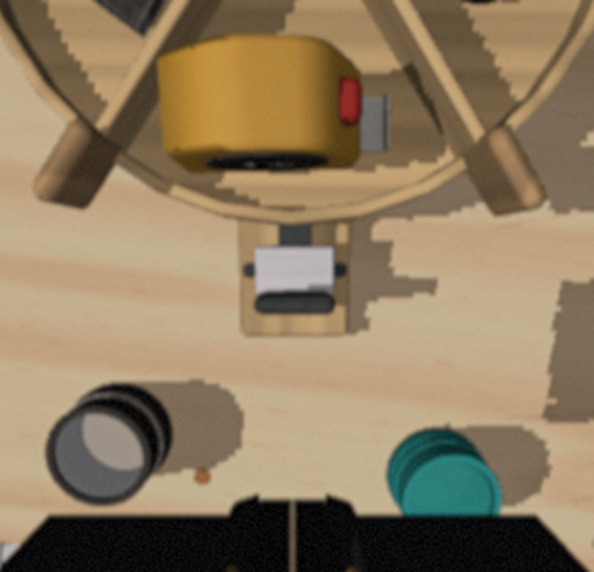

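The plate is now up against its white housing, with its outer edge at (294,312) in the crop, and the tray is centred behind it. Next I'll check the travel numerically.

```bash
python3 -c "
from h import *
c=np.array([.642,.009])
for u,z in [((294,312),.06),((60,203),.086),((522,210),.086)]:
  q=ray('wrist',(np.array(u)+.5)/2.2-.5+[120,0],z);print(q,np.hypot(*(q[:2]-c)))"
```

```text
[ 0.4913 -0.0094  0.06  ] 0.15181913581627318
[0.5197 0.0717 0.086 ] 0.13743573043426513
[ 0.5356 -0.0799  0.086 ] 0.13865125314976426
```

```bash
python3 -c "
from bench import *
print(finish_job())"
```

```text
the job is handed in; nothing more can be done
None
```

I turned the tray clockwise until the tape measure's compartment was squarely behind the bolt, pushed the bolt in until it stopped hard (about 17 mm measured of the 18 mm stroke), raised the hand clear, and handed the job in at about 14 s; the hand-in gave no verdict.

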